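# Pin the tow-ball drawbar into its hitch

### The arm

A 6-joint arm with a two-finger parallel gripper is mounted at the origin on the work surface. World frame = base frame: x ahead of the robot, y to its left, z up, the work surface at z = 0. Lengths are in m, angles in rad, forces in N, time in s.
With the tool pointing down it reaches from about 0.3 to 0.775 m from the base axis. Payload 14.6 kg.
Tool frame: the origin (TCP) lies on the mounting face of the last link; the fingertips stand 199 mm ahead of it and the grasp point (between the pads) lies 180 mm ahead of it; z points along the fingers, y is the direction in which the jaws open and shut (so a half turn about z gives the same grasp; the last joint's range is limited). The gripper opens to 94 mm and grips with 3 to 60 N. Pads are 16 mm wide; open, the fingers measure 119 mm over their backs; the gripper's body (75 mm by 177 mm) begins 78 mm behind the grasp point.
Start: joints at [-0.067, 0.3, 1.521, -0, 1.321, -0.067], TCP at [0.55, -0, 0.405] pointing down, gripper open.
Joint ranges: [-3.03, 3.03], [-0.79, 2.21], [0.23, 2.52], [-1.04, 4.18], [0, 3.07], [-2.55, 2.55]. Speed limits (rad/s): [2.22, 2.22, 2.57, 3.14, 3.14, 3.14].

### API

Orientations are given as [roll, pitch, yaw] about the fixed x, y, z axes, in that order (R = Rz(yaw) Ry(pitch) Rx(roll)).
In Python, from station import sensors, vision, job gives the robot as it stands. The module is installed in compiled form; this text tells all that it offers.
- The arm moves only by the tool arm_command, never from a script. Its argument "plan" is one flat list of numbers, 5 for each row, row after row: the closure, from -1 (fully open) to 1 (shut), so that 0 is half open, then the shift along the world's x, y, z scaled (see below), then the turn about the world's z scaled (see below). A call has 1 to 20 rows; each row is the pose to reach, as a shift and turn from the pose commanded when the call began; what a row does not reach only later rows make up. The controller multiplies each number of a shift by 400 mm and each number of a turn by 120 degrees. A row lasts 1/10 s, in which the tool goes at most 50 mm and 8.59 degrees, less where a joint would pass 70% of its speed; a pose out of reach is approached as far as the arm can. A call with a number of a shift or a turn outside -1 to 1 is refused whole. A call with a gripper value outside its range is refused whole. The fingers move at their own pace and stop on an object; "newtons" is the grip in N (left out, the last holds). Time passes only in rows, so rows that repeat a pose let the fingers close. It gives the time, the measured TCP pose, the force and the opening at its end, in the units of the state.
- sensors.get_obs(): the state, without advancing time (a new reading comes with each control period).
- vision.camera(name): name is "scene" or "side" or "wrist"; returns the picture (480x640x3 uint8, blue, green, red); there is no depth.
- vision.camera_params(name): a dict with "intrinsics" (3x3 intrinsics, pixels), "k1" (the pictures are not rectified: a ray, as slopes to the right and down, at radius r is drawn at 1 + k1 r^2 times it, then the intrinsics apply), "rvec" (rotation vector, rad) and "tvec" (3), from world to camera coordinates, as OpenCV has them. Camera axes: x right, y down, z forward; pixel columns grow to the right and rows downward; lengths in m; the calibration is good to about 2 mm. A picture is of the moment at which its call begins: read the wrist's pose just before it. camera_params takes no time and is no camera call; for the wrist camera it gives the pose at the moment of the call.
- job.hand_in(): hands the job in, once; it reports no verdict.
Trained networks look in the newest picture that a camera, given by its name, has taken for a name from the list of things; names that differ only in an ending like _2 or _b are one class to them, and where a whole thing is asked for, a point or a joint stands for the part that bears it (a point fixed in the world has none). Each returns a list of dicts, best first, with "confidence" (0 to 1); they miss things now and then, are a little off and sometimes report something else, mostly with a low value. They report only what shows in the picture. A call takes as long as a camera call. They do not tell look-alikes from the thing itself.
- vision.search_frame(name, camera): "at" ([row, column] in pixels, amid what is visible of it).
- vision.silhouettes(name, camera): "mask" (480x640 bool, what is visible of it) and "at" ([row, column] in pixels, amid what is visible of it).
- vision.pinpoint(name, camera): "at" ([row, column] in pixels: a listed point, or the origin of a listed thing).
The state is a dict: "time_s": time; "qpos": joint angles; "joint_vel": joint speeds; "tau": joint torques, N m; "ee_pos": TCP position; "eef_rot": TCP orientation; "force": force on the tool from outside, world axes, zero at the start; "moment": the same for the moment, N m; "grip_width": finger opening in m.
Only numpy, scipy, OpenCV 4.12 (cv2) and the standard library are available. Lean on these libraries where they do the work, as an engineer would, in place of code of your own. Each camera call takes 0.05 s, during which the arm holds its last target.

### The job

On the parts counter, push the tow-ball drawbar fully home into the hitch fork, so that its eye lines up with the fork's holes, then take the longest of the three pins from the wooden rack and drop it through the fork and the drawbar until its head sits on the fork. Leave the two shorter pins standing in the rack and do not shift the other stock on the counter.

Things in the scene. Friction and masses are not known exactly. Their poses are not given: they have to be found in the camera images.
- hitch: dark steel hitch fork, fixed, on a grey base plate 130 (x) by 190 (y) by 8 mm. Two square plates 80 by 80 by 12 mm, undersides 50 and 88 mm above the counter, joined by an upright at y 40 to 56 mm, 100 mm high. Origin: on the axis of the plates' holes, at counter level; z up. The drawbar enters from the -y side and slides in along +y.
- jaw_hole (a point): centre of the hole's mouth on the upper plate's top face, 100 mm above the counter; axes as the hitch. The vertical hole, 20 mm in diameter, goes through both plates; under the lower plate it is free down to the base plate, 8 mm above the counter.
- drawbar (a joint): how far the drawbar is out, m: 0 = fully home against its stop, its eye in line with the fork's holes; up to 0.07; starts at 0.03 to 0.06. Pushing along the hitch's +y makes it smaller. About 4 N of friction plus 8 N per m/s; it stays where it is left. The bar is flat steel, 56 mm wide, 65 to 85 mm above the counter, with a vertical 22 mm eye.
- ball (a point): centre of the bright steel tow ball, 50 mm in diameter, fixed on a 22 mm neck on top of the drawbar near its outer end, 122 mm above the counter. It lies 85 mm from the centre of the drawbar's eye along the hitch's -y; the bar ends 27 mm beyond the ball's centre.
- pin_long: the longest of three steel pins that start upright in the wooden rack, in random order; round shank 16 mm in diameter and 85 mm long with a bevelled foot, then a round head 30 mm in diameter and 30 mm high (115 mm in all, about 0.27 kg). Origin: centre of the foot's end face; +z runs up the shank to the head; the head's underside is at z = 85 mm, its top at 115 mm.
- pin_middle: the middle one of three steel pins that start upright in the wooden rack, in random order; round shank 16 mm in diameter and 60 mm long with a bevelled foot, then a round head 30 mm in diameter and 30 mm high (90 mm in all, about 0.24 kg). Origin: centre of the foot's end face; +z runs up the shank to the head; the head's underside is at z = 60 mm, its top at 90 mm.
- pin_short: the shortest of three steel pins that start upright in the wooden rack, in random order; round shank 16 mm in diameter and 45 mm long with a bevelled foot, then a round head 30 mm in diameter and 30 mm high (75 mm in all, about 0.22 kg). Origin: centre of the foot's end face; +z runs up the shank to the head; the head's underside is at z = 45 mm, its top at 75 mm.
- rack: wooden block fixed to the counter, 70 mm (x) by 190 mm (y), 45 mm high, with three upright 18 mm holes 30 mm deep on its middle line at y = -60, 0 and 60 mm, so that each pin's foot starts 15 mm above the counter. Origin: centre of its underside, z up.
- filter: white oil filter canister, 76 mm in diameter, 100 mm high; stock, not to be shifted. Origin: centre of its underside.
- bearing: steel bearing ring lying flat, 72 mm in outer diameter, 22 mm high; stock, not to be shifted. Origin: centre of its underside.
- flange: flat aluminium exhaust flange lying on the counter, 60 by 114 mm (long along its y), 6 mm thick; stock, not to be shifted. Origin: centre of its underside.
- carton_blue: blue and red carton, 100 by 140 by 70 mm high; stock, not to be shifted. Origin: centre of its underside.
- carton_plain: brown carton, 90 by 120 by 60 mm high; stock, not to be shifted. Origin: centre of its underside.
- spanner: steel spanner lying flat, 180 mm long along its x; stock, not to be shifted.
Mind the look-alikes: they are no part of the job. Several things have the shape of the rack; the one meant has the colours described above.

How it is judged:
At the end, for the whole second after the job is handed in: The drawbar is within 6 mm of home; the longest pin stands upright (within 7 degrees) in the fork's hole, its foot at least 79 mm below the upper plate's top face and within 8 mm of the hole's axis, at rest; the two shorter pins stand in rack holes, feet at the bottom (value of joint drawbar below 0.006 m and z of pin_long in the frame of jaw_hole below -0.079 m and horizontal distance between pin_long and jaw_hole below 0.008 m and angle between pin_long's own z axis and vertical below 0.12 rad and linear speed of pin_long below 0.02 m/s and horizontal distance between each of pin_middle, pin_short and rack below 0.066 m and z of each of pin_middle, pin_short in the frame of rack below 0.022 m and angle between each of pin_middle, pin_short's own z axis and vertical below 0.15 rad); the robot touches nothing.
It fails at once if a piece of the other stock (filter, bearing, flange, cartons, spanner) is shifted by more than 30 mm (distance of any of filter, bearing, flange, carton_blue, carton_plain, spanner from where it was at the start of the episode above 0.03 m).
It also fails if it takes over 58 s, if anything falls off the work surface, if the arm or the gripper's body presses on something with over 40 N, if the wrist force passes 120 N, or if a joint passes its speed limit or range.

## Working session

There is one attempt and no reset: what is moved stays moved. The work goes in short steps, Python scripts to look and compute and a tool call to move; the robot and the scene stay as the last step left them, time stands still between calls to the robot, and variables do not carry over. Pictures are saved under pics/ and viewed, and the job is handed in when it is done.

Besides the shell and the picture viewer there is one more tool, called after "Emit:" as name(argument=value, ...) on one line, values as JSON. arm_command: Moves the arm, as the interface text tells. Its arguments: {"type":"object","properties":{"plan":{"type":"array"},"newtons":{"type":"number"}},"required":["plan"]}

```bash
mkdir -p pics
cat > h.py <<'E'
import numpy as np, cv2
from station import sensors, vision, job
def proj(P,cam,par=None):
    p=par or vision.camera_params(cam); K=np.array(p["intrinsics"])
    R,_=cv2.Rodrigues(np.array(p["rvec"],float)); X=R@np.array(P,float)+np.ravel(p["tvec"])
    s=X[:2]/X[2]; s=s*(1+p["k1"]*(s@s)); q=K@[s[0],s[1],1]; return q[:2]
def ray(uv,cam,par=None):
    p=par or vision.camera_params(cam); K=np.array(p["intrinsics"])
    d=cv2.undistortPoints(np.array([[uv]],float),K,np.array([p["k1"],0,0,0.]))[0,0]
    R,_=cv2.Rodrigues(np.array(p["rvec"],float)); o=-R.T@np.ravel(p["tvec"]); return o,R.T@np.array([d[0],d[1],1])
def atz(uv,z,cam,par=None):
    o,d=ray(uv,cam,par); return o+d*(z-o[2])/d[2]
def shot(cam,fn):
    im=vision.camera(cam); cv2.imwrite("pics/"+fn,im); return im
E
python3 - <<'E'
from h import *
print(sensors.get_obs())
for c in ["scene","side","wrist"]:
    shot(c,c+"0.png"); p=vision.camera_params(c); print(c,p["intrinsics"],p["k1"],ray((320,240),c))
for c in ["scene","side"]:
  for n in ["rack","pin_long","pin_middle","pin_short","jaw_hole","ball","hitch"]:
    print(c,n,[(np.round(d["at"]).tolist(),round(d["confidence"],2)) for d in vision.pinpoint(n,c)])
E
```

```text
{'time_s': 0.0, 'qpos': array([-6.65879260e-02,  3.00441759e-01,  1.52157015e+00, -4.27545220e-06,
        1.32070634e+00, -6.65909025e-02]), 'joint_vel': array([-0.0002843 ,  0.00043703, -0.00052783,  0.00073215,  0.00189855,
       -0.00115895]), 'tau': array([-1.53750298e-03, -5.31805658e+01, -3.52735734e+01,  7.07558286e-02,
        2.43994006e-02, -4.79655944e-05]), 'ee_pos': array([5.49963893e-01, 5.81854652e-06, 4.04106927e-01]), 'eef_rot': array([-3.14046928e+00, -7.07665228e-05,  1.57080032e+00]), 'force': array([1.24689196, 0.54384835, 0.69746132]), 'moment': array([-0.0282903 , -0.03319356,  0.00548538]), 'grip_width': 0.09380903455537258}
scene [[448.07379257   0.         321.19759943]
 [  0.         448.07379257 247.03136014]
 [  0.           0.           1.        ]] -0.11651689265181803 (array([ 1.02855615, -0.56461813,  0.98917489]), array([-0.46690401,  0.40796461, -0.78474131]))
side [[544.70806878   0.         312.87569839]
 [  0.         544.70806878 242.60877123]
 [  0.           0.           1.        ]] -0.05399629698792726 (array([ 0.21801626, -0.84551874,  0.
[... 408 characters left out ...]
 0.69)]
scene pin_long [([276.0, 305.0], 0.55)]
scene pin_middle [([292.0, 259.0], 0.7), ([272.0, 458.0], 0.69), ([285.0, 286.0], 0.61)]
scene pin_short [([294.0, 260.0], 0.52)]
scene jaw_hole [([172.0, 414.0], 0.69), ([281.0, 283.0], 0.62)]
scene ball [([193.0, 395.0], 0.71), ([223.0, 309.0], 0.51)]
scene hitch [([199.0, 408.0], 0.73)]
side rack [([317.0, 321.0], 0.96), ([238.0, 320.0], 0.48)]
side pin_long [([287.0, 314.0], 0.59), ([205.0, 191.0], 0.51)]
side pin_middle []
side pin_short [([203.0, 191.0], 0.73), ([330.0, 324.0], 0.52)]
side jaw_hole [([150.0, 234.0], 0.89)]
side ball [([169.0, 270.0], 0.93), ([288.0, 316.0], 0.26)]
side hitch [([181.0, 243.0], 0.6), ([308.0, 321.0], 0.16)]
```

View pics/scene0.png

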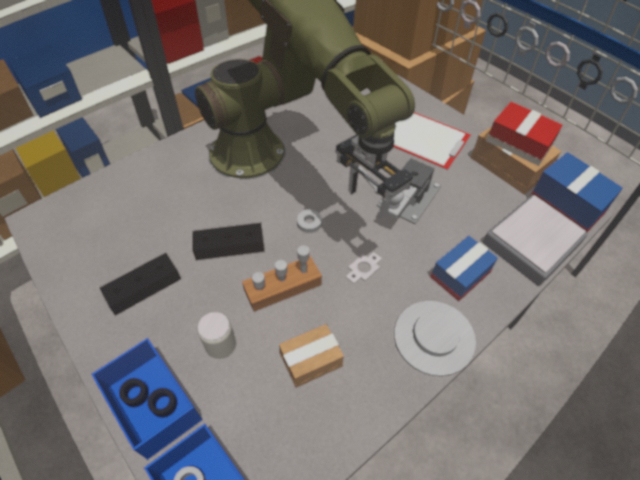

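View pics/side0.png

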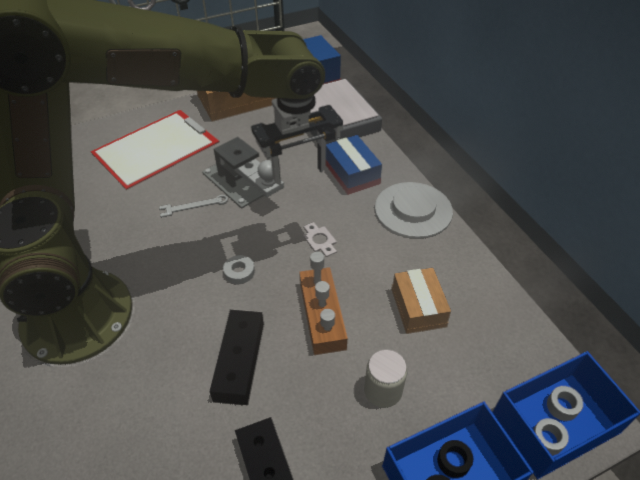

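View pics/wrist0.png

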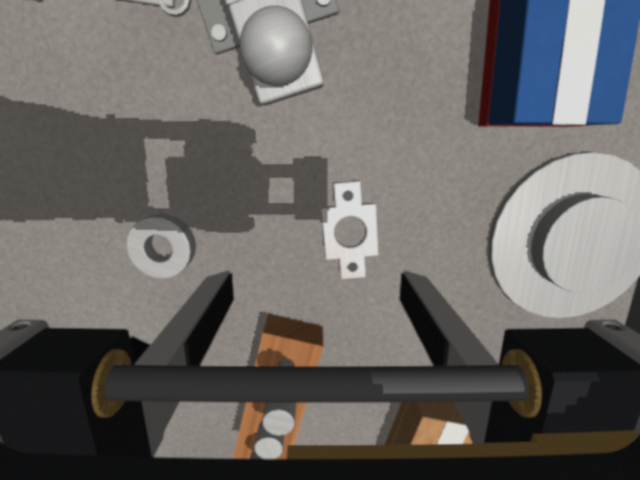

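The wooden rack is at scene (282,283) and side (322,310). Its look-alikes are black blocks at scene (228,240) and (140,283), and at side (237,355) and (265,455). The tallest pin seems to be the rack's +y-end pin, at scene (303,253) and side (317,257). The hitch is at side (243,165) and the ball at side (268,169). Next I'll locate these and check the pins in a crop.

Run:
```python
from h import *
a=cv2.imread("pics/scene0.png")[225:320,230:340]; b=cv2.imread("pics/side0.png")[235:360,285:365]; 
A=cv2.resize(a,None,fx=4,fy=4,interpolation=3);B=cv2.resize(b,None,fx=4,fy=4,interpolation=3)
C=np.zeros((500,780,3),np.uint8);C[:380,:440]=A;C[:500,445:765]=B;cv2.imwrite("pics/crop1.png",C)
for c,pts in {"scene":[(303,249),(280.5,264),(259,277)],"side":[(317,256),(322,286),(328,315)]}.items():
  for p,z in zip(pts,(.13,.105,.09)): print(c,p,[atz(p,zz,c).round(3).tolist() for zz in (.09,.105,.13)])
def tri(u,v):
  o1,d1=ray(u,"scene");o2,d2=ray(v,"side");A=np.c_[d1,-d2];s=np.linalg.lstsq(A,o2-o1,rcond=None)[0]
  return (o1+d1*s[0]).round(4),(o2+d2*s[1]).round(4)
print([tri(x,y) for x,y in zip([(303,249),(280.5,264),(259,277)],[(317,256),(322,286),(328,315)])])
print("jaw side",atz((234,150),.1,"side"),"ball side",atz((270,169),.122,"side"),"ball wrist",atz((275,46),.122,"wrist"))
```

```text
scene (303, 249) [[0.489, -0.149, 0.09], [0.498, -0.156, 0.105], [0.513, -0.167, 0.13]]
scene (280.5, 264) [[0.49, -0.22, 0.09], [0.499, -0.226, 0.105], [0.514, -0.236, 0.13]]
scene (259, 277) [[0.487, -0.283, 0.09], [0.496, -0.288, 0.105], [0.511, -0.296, 0.13]]
side (317, 256) [[0.53, -0.139, 0.09], [0.524, -0.151, 0.105], [0.516, -0.17, 0.13]]
side (322, 286) [[0.505, -0.218, 0.09], [0.5, -0.228, 0.105], [0.492, -0.246, 0.13]]
side (328, 315) [[0.485, -0.289, 0.09], [0.481, -0.298, 0.105], [0.474, -0.314, 0.13]]
[(array([ 0.5145, -0.1688,  0.1332]), array([ 0.5153, -0.1713,  0.1316])), (array([ 0.4995, -0.2267,  0.1066]), array([ 0.5002, -0.2287,  0.1054])), (array([ 0.4856, -0.2825,  0.0872]), array([ 0.4868, -0.2862,  0.0853]))]
jaw side [0.47979246 0.27751132 0.1       ] ball side [0.53007842 0.14078157 0.122     ] ball wrist [0.52079512 0.14310293 0.122     ]
```

View pics/crop1.png

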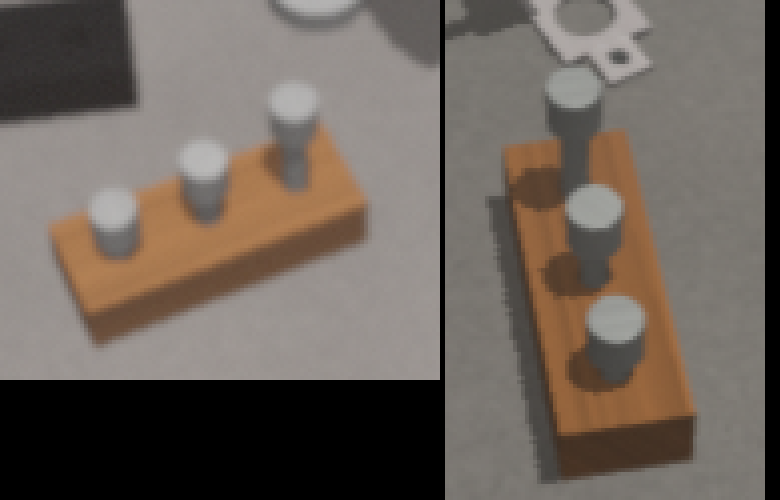

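The crop shows the wooden rack with long, middle and short pins in order along +y to -y. Triangulated head tops are about 0.132, 0.106 and 0.086 m, which matches 0.130, 0.105 and 0.090. The long pin is near (0.515, -0.170). Next I'll look at the hitch from above.

Emit:
arm_command(plan=[-1, -0.075, 0.45, 0, 0.15, -1, -0.075, 0.45, 0, 0.15, -1, -0.075, 0.45, 0, 0.15, -1, -0.075, 0.45, 0, 0.15, -1, -0.075, 0.45, 0, 0.15, -1, -0.075, 0.45, 0, 0.15, -1, -0.075, 0.45, 0, 0.15])

```text
time_s: 1.55
ee_pos: [0.5202, 0.1791, 0.4046]
eef_rot: [-3.141, 0.0, 1.884]
force: [-0.9, 0.4, -0.0]
grip_width: 0.0939
```

Run:
```python
from h import *
o=sensors.get_obs(); print(o["ee_pos"],o["eef_rot"],o["time_s"])
par=vision.camera_params("wrist"); shot("wrist","w1.png")
for n,z in [("jaw_hole",.1),("ball",.122),("hitch",0)]:
  for d in vision.pinpoint(n,"wrist"):
    uv=d["at"][::-1]; print(n,np.round(uv),round(d["confidence"],2),atz(uv,z,"wrist",par).round(4))
```

```text
[0.52022085 0.17913032 0.40461044] [-3.14146692e+00  1.50502352e-04  1.88406433e+00] 1.55
jaw_hole [304. 118.] 0.63 [0.4811 0.2682 0.1   ]
jaw_hole [511. 285.] 0.24 [0.7014 0.1901 0.1   ]
jaw_hole [312. 123.] 0.2 [0.488  0.2665 0.1   ]
ball [304. 283.] 0.92 [0.5202 0.1439 0.122 ]
ball [219. 468.] 0.25 [ 0.4992 -0.0731  0.122 ]
hitch [311. 124.] 0.86 [0.485  0.2689 0.    ]
hitch [155. 336.] 0.19 [ 0.3738 -0.0357  0.    ]
```

View pics/w1.png

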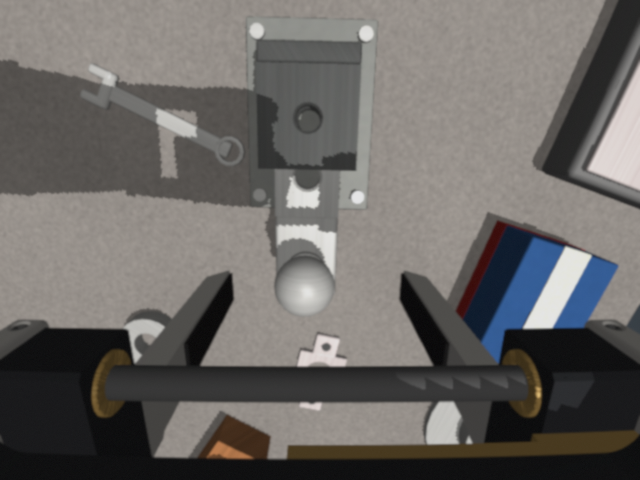

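The wrist picture shows the hole at about (308,118), the upper plate's front corners at (258,168) and (357,170), and the ball at (304,285). I'll fit the hitch pose and overlay it.

Run:
```python
from h import *
from scipy.optimize import least_squares
im=cv2.imread("pics/w1.png"); par=vision.camera_params("wrist")
cr=im[0:320,200:420]; cv2.imwrite("pics/crop2.png",cv2.resize(cr,None,fx=1.85,fy=1.85,interpolation=3))
uv=np.array([(308.,118),(258,168),(357,170)]); loc=np.array([(0,0,.1),(-.04,-.04,.1),(.04,-.04,.1)])
def W(q,l): c,s=np.cos(q[2]),np.sin(q[2]); return np.array([q[0]+c*l[0]-s*l[1],q[1]+s*l[0]+c*l[1],l[2]])
r=least_squares(lambda q:np.concatenate([proj(W(q,l),"wrist",par)-u for l,u in zip(loc,uv)]),[.48,.27,.3])
print(r.x,np.degrees(r.x[2]),r.fun.round(1))
q=r.x;v=cv2.resize(im,None,fx=1,fy=1).copy()
for l in [(-.04,.056,.1),(.04,.056,.1),(-.04,-.04,.1),(.04,-.04,.1),(0,0,.1)]: cv2.circle(v,tuple(np.round(proj(W(q,l),"wrist",par)).astype(int)),2,(0,0,255),-1)
for sx in (-.065,.065):
  for y in (-.095,.095): cv2.circle(v,tuple(np.round(proj(W(q,(sx,y,.008)),"wrist",par)).astype(int)),2,(0,255,0),-1)
for e in (.03,.04,.05,.06): cv2.circle(v,tuple(np.round(proj(W(q,(0,-.085-e,.122)),"wrist",par)).astype(int)),2,(255,0,255),-1)
cv2.imwrite("pics/ov.png",cv2.resize(v[0:320,200:420],None,fx=1.85,fy=1.85,interpolation=3))
b=atz((304.5,285),.122,"wrist",par); c,s=np.cos(q[2]),np.sin(q[2]); d=b[:2]-q[:2]
print("ball",b,"local",c*d[0]+s*d[1],-s*d[0]+c*d[1], "home ball",W(q,(0,-.085,.122)))
```

```text
[0.48386771 0.26961486 0.29376939] 16.831746095231626 [ 0.1 -0.5  0.3  0.3 -0.4  0.2]
ball [0.52139588 0.14282636 0.122     ] local -0.0007927233083085614 -0.1322235123262081 home ball [0.5084805  0.18825632 0.122     ]
```

View pics/ov.png

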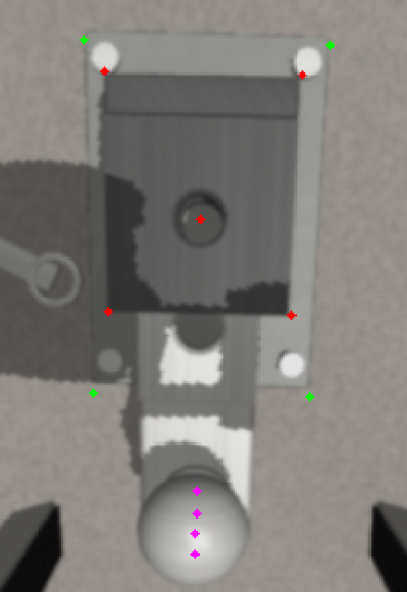

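Emit:
arm_command(plan=[-1, 0.003, -0.09, 0, -0.01, -1, 0.003, -0.09, 0, -0.01, -1, 0.003, -0.09, -0.1, -0.01, -1, 0.003, -0.09, -0.2, -0.01, -1, 0.003, -0.09, -0.255, -0.01, -1, 0.003, -0.09, -0.255, -0.01, -1, 0.003, -0.09, -0.255, -0.01, -1, 0.003, -0.09, -0.255, -0.01], newtons=20)

```text
time_s: 2.55
ee_pos: [0.5215, 0.1441, 0.3043]
eef_rot: [3.139, 0.0, 1.864]
force: [0.3, 0.7, 0.4]
grip_width: 0.0937
```

Emit:
arm_command(plan=[1, 0, 0, 0, 0, 1, 0, 0, 0, 0, 1, 0, 0, 0, 0, 1, 0, 0, 0, 0, 1, 0, 0, 0, 0, 1, 0, 0, 0, 0, 1, 0, 0, 0, 0, 1, 0, 0, 0, 0, 1, 0, 0, 0, 0, 1, 0, 0, 0, 0], newtons=20)

```text
time_s: 3.55
ee_pos: [0.5212, 0.144, 0.3027]
eef_rot: [3.142, -0.0, 1.864]
force: [-0.6, 0.3, 0.7]
grip_width: 0.0493
```

Ball gripped (width 49 mm). Now I'll push along hitch +y: first 45 mm, then see.

Emit:
arm_command(plan=[1, -0.006, 0.02, 0, 0, 1, -0.012, 0.04, 0, 0, 1, -0.018, 0.06, 0, 0, 1, -0.024, 0.08, 0, 0, 1, -0.029, 0.096, 0, 0, 1, -0.032, 0.106, 0, 0, 1, -0.034, 0.112, 0, 0, 1, -0.036, 0.118, 0, 0, 1, -0.037, 0.122, 0, 0, 1, -0.037, 0.122, 0, 0, 1, -0.037, 0.122, 0, 0], newtons=20)

```text
time_s: 4.65
ee_pos: [0.5068, 0.1918, 0.3027]
eef_rot: [3.141, 0.002, 1.863]
force: [7.0, -13.5, -2.7]
grip_width: 0.0492
```

The force rose to 15 N, well above the 4 N of friction, so the bar is at its stop. I'll release, rise and check.

Emit:
arm_command(plan=[-1, 0, 0, 0, 0, -1, 0, 0, 0, 0, -1, 0, 0, 0, 0, -1, 0, 0, 0, 0, -1, 0, 0, 0, 0, -1, 0, 0, 0, 0, -1, 0, 0, 0.08, 0, -1, 0, 0, 0.17, 0, -1, 0, 0, 0.255, 0, -1, 0, 0, 0.255, 0, -1, 0, 0, 0.255, 0, -1, 0, 0, 0.255, 0])

```text
time_s: 5.85
ee_pos: [0.5063, 0.1927, 0.4034]
eef_rot: [-3.14, 0.0, 1.864]
force: [0.9, -0.0, -0.3]
grip_width: 0.0935
```

Run:
```python
from h import *
o=sensors.get_obs(); print(o["ee_pos"],o["eef_rot"],o["time_s"],o["force"])
par=vision.camera_params("wrist"); im=shot("wrist","w2.png")
cv2.imwrite("pics/w2c.png",cv2.resize(im[0:330,200:420],None,fx=1.8,fy=1.8,interpolation=3))
for n,z in [("jaw_hole",.1),("ball",.122),("hitch",0)]:
  for d in vision.pinpoint(n,"wrist")[:2]:
    uv=d["at"][::-1]; print(n,np.round(uv,1),round(d["confidence"],2),atz(uv,z,"wrist",par).round(4))
```

```text
[0.50629497 0.19274994 0.4034405 ] [-3.13972335e+00  1.86276573e-05  1.86396594e+00] 5.85 [ 0.92190624 -0.03102929 -0.25463233]
jaw_hole [318.8 141.8] 0.97 [0.4845 0.2686 0.1   ]
ball [315.4 250.5] 0.93 [0.5061 0.1879 0.122 ]
```

View pics/w2c.png

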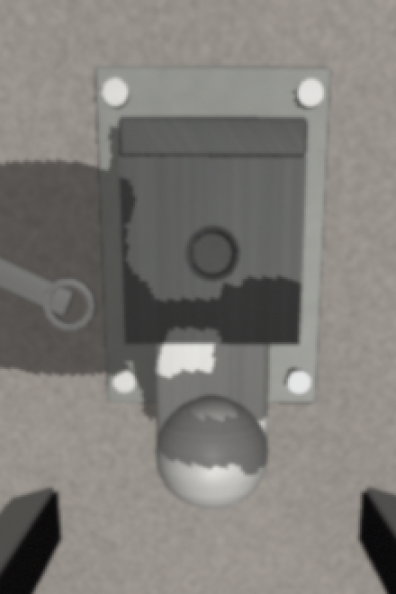

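Home: the ball is 84 mm from the hole and the hole shows solid depth all round. The hole's centre is at about (0.484, 0.269). On to the pin.

Emit:
arm_command(plan=[-1, 0.021, -0.907, 0, -0.26, -1, 0.021, -0.907, 0, -0.26, -1, 0.021, -0.907, 0, -0.26, -1, 0.021, -0.907, 0, -0.26, -1, 0.021, -0.907, 0, -0.26, -1, 0.021, -0.907, 0, -0.26, -1, 0.021, -0.907, 0, -0.26, -1, 0.021, -0.907, 0, -0.26, -1, 0.021, -0.907, 0, -0.26, -1, 0.021, -0.907, 0, -0.26, -1, 0.021, -0.907, 0, -0.26, -1, 0.021, -0.907, 0, -0.26])

```text
time_s: 7.25
ee_pos: [0.515, -0.1687, 0.4048]
eef_rot: [3.142, -0.0, 1.321]
force: [-0.3, 0.4, -0.5]
grip_width: 0.094
```

Run:
```python
from h import *
o=sensors.get_obs(); print(o["ee_pos"],o["eef_rot"],o["time_s"],o["force"])
par=vision.camera_params("wrist"); im=shot("wrist","w3.png")
for n,z in [("pin_long",.015),("pin_middle",.015),("pin_short",.015),("rack",0)]:
  for d in vision.silhouettes(n,"wrist")[:3]:
    m=d["mask"]; ys,xs=np.where(m); uv=d["at"][::-1]; print(n,np.round(uv,1),round(d["confidence"],2),xs.min(),xs.max(),ys.min(),ys.max())
```

```text
[ 0.51496156 -0.16868926  0.40475292] [ 3.14150040e+00 -1.08966176e-04  1.32124594e+00] 7.25 [-0.25091696  0.37696584 -0.45661955]
pin_long [315.9 240.4] 0.97 298 335 213 263
pin_middle [313.7 291.7] 0.93 300 332 270 316
pin_short [316.4 342.3] 0.63 302 330 320 361
rack [149.9 291.4] 0.98 121 206 247 360
rack [194.6 441.3] 0.69 156 228 422 458
rack [315.2 264.4] 0.6 281 351 181 354
```

View pics/w3.png

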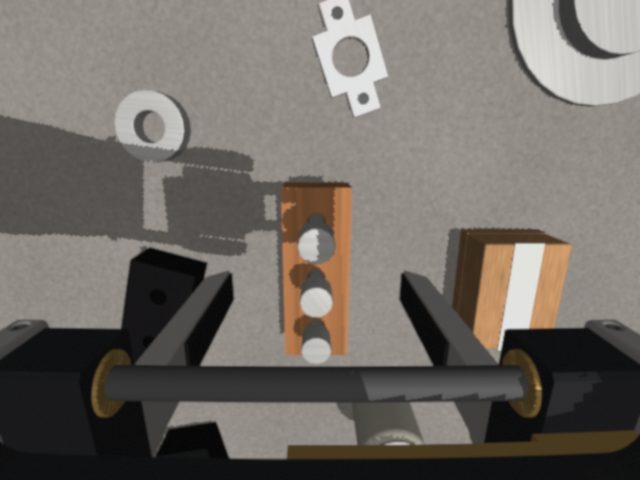

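The picture shows the wooden rack with the long pin's head top at (317,245), the middle at (316,302) and the short at (316,350). Black blocks lie outside at (160,300) and (195,440).

Run:
```python
from h import *
im=cv2.imread("pics/w3.png"); par=vision.camera_params("wrist")
cv2.imwrite("pics/w3c.png",cv2.resize(im[190:370,270:370],None,fx=3.3,fy=3.3,interpolation=3))
for uv,z in [((317,245),.13),((316.5,302),.105),((316,350),.09)]: print(atz(uv,z,"wrist",par).round(4))
# circle predicted for candidate
for p in [(0.5148,-.170),(.515,-.168)]: print(proj((*p,.13),"wrist",par))
```

```text
[ 0.5151 -0.168   0.13  ]
[ 0.4997 -0.2268  0.105 ]
[ 0.4846 -0.2841  0.09  ]
[317.31012964 247.44230956]
[316.92106343 244.98478639]
```

View pics/w3c.png

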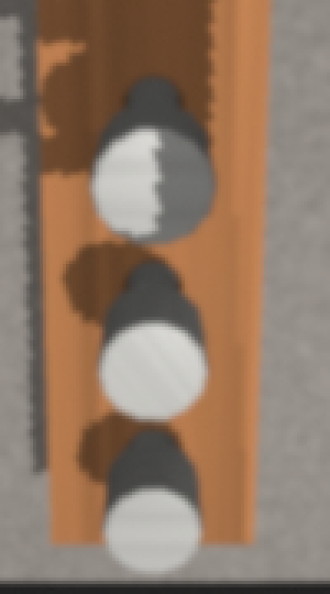

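Emit:
arm_command(plan=[-1, 0, 0, -0.1, 0, -1, 0, 0, -0.2, 0, -1, 0, 0, -0.25, 0, -1, 0, 0, -0.25, 0, -1, 0, 0, -0.25, 0, -1, 0, 0, -0.25, 0, 1, 0, 0, -0.25, 0, 1, 0, 0, -0.25, 0, 1, 0, 0, -0.25, 0, 1, 0, 0, -0.25, 0, 1, 0, 0, -0.25, 0, 1, 0, 0, -0.25, 0, 1, 0, 0, -0.25, 0, 1, 0, 0, -0.25, 0, 1, 0, 0, -0.25, 0, 1, 0, 0, -0.25, 0, 1, 0, 0, -0.25, 0, 1, 0, 0, -0.25, 0], newtons=40)

```text
time_s: 9.3
ee_pos: [0.5148, -0.17, 0.3046]
eef_rot: [-3.141, -0.0, 1.32]
force: [0.1, -0.3, 0.6]
grip_width: 0.0291
```

Emit:
arm_command(plan=[1, 0, 0, 0.05, 0, 1, 0, 0, 0.12, 0, 1, 0, 0, 0.2, 0, 1, 0, 0, 0.3, 0, 1, 0, 0, 0.4, 0, 1, 0, 0, 0.42, 0, 1, 0, 0, 0.42, 0, 1, 0, 0, 0.42, 0])

```text
time_s: 10.1
ee_pos: [0.5148, -0.17, 0.4706]
eef_rot: [-3.139, -0.0, 1.319]
force: [-0.1, 0.5, -2.9]
grip_width: 0.0289
```

Run:
```python
from h import *
o=sensors.get_obs(); print(o["ee_pos"],o["eef_rot"],o["time_s"],o["force"])
im=shot("side","s4.png")
cv2.imwrite("pics/s4c.png",cv2.resize(im[130:370,200:420],None,fx=2.4,fy=2.4,interpolation=3))
shot("wrist","w4.png")
```

```text
[ 0.51484127 -0.16999721  0.47057418] [-3.13872237e+00 -3.99228829e-04  1.31949381e+00] 10.1 [-0.08397335  0.50708054 -2.93721089]
```

View pics/s4c.png

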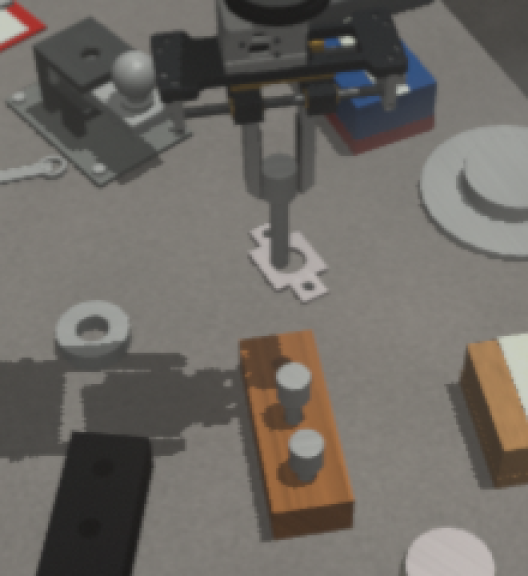

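View pics/w4.png

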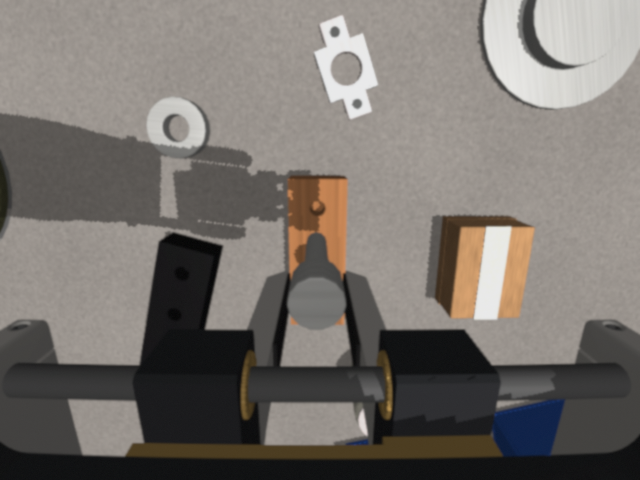

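Pin lifted; the other two stand. I'll measure its offset in the hand and its tilt.

Run:
```python
from h import *
im=cv2.imread("pics/w4.png"); par=vision.camera_params("wrist"); o=sensors.get_obs(); p=o["ee_pos"]
yaw=o["eef_rot"][2]; f=np.array([np.cos(yaw),np.sin(yaw)]); s=np.array([-f[1],f[0]])
v=im.copy(); zt=p[2]-.18+.0054
def ring(e,z,r,col,es=0):
  c=p[:2]+f*e+s*es
  for a in np.linspace(0,2*np.pi,60): 
    u=proj((c[0]+r*np.cos(a),c[1]+r*np.sin(a),z),"wrist",par)*4+2
    big[int(round(u[1]))-4*200,int(round(u[0]))-4*260]=col
out=[]
for e in (0,.0015,.003):
  big=cv2.resize(im,None,fx=4,fy=4,interpolation=3)[800:1340,1040:1500].copy()
  ring(e,zt,.015,(0,0,255));ring(e,zt-.03,.015,(0,255,0));ring(e,zt-.115,.008,(255,0,255)); ring(e,zt-.115,.006,(255,255,0)); out.append(cv2.resize(big[:, 60:400],None,fx=.78,fy=1.0))
cv2.imwrite("pics/fit4.png",np.hstack(out)); print(np.hstack(out).shape)
```

```text
(540, 795, 3)
```

View pics/fit4.png

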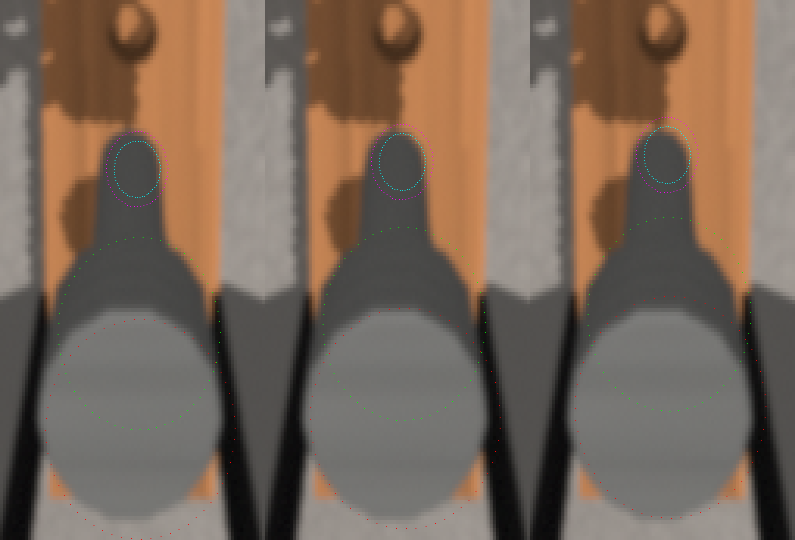

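Pin is upright in the grip, about 2 mm ahead of the TCP axis. I'll carry it over the hole.

Emit:
arm_command(plan=[1, -0.005, 0.04, 0, 0.02, 1, -0.01, 0.12, 0, 0.05, 1, -0.015, 0.2, 0, 0.08, 1, -0.02, 0.28, 0, 0.11, 1, -0.025, 0.36, 0, 0.14, 1, -0.03, 0.44, 0, 0.17, 1, -0.035, 0.52, 0, 0.2, 1, -0.04, 0.6, 0, 0.23, 1, -0.045, 0.68, 0, 0.259, 1, -0.05, 0.76, 0, 0.259, 1, -0.06, 0.84, 0, 0.259, 1, -0.07, 0.92, 0, 0.259, 1, -0.075, 0.96, 0, 0.259, 1, -0.075, 0.98, 0, 0.259, 1, -0.075, 0.98, 0, 0.259, 1, -0.075, 0.98, 0, 0.259])

```text
time_s: 11.8
ee_pos: [0.485, 0.2213, 0.4725]
eef_rot: [-3.141, 0.0, 1.862]
force: [-1.0, -0.4, -3.1]
grip_width: 0.0291
```

Run:
```python
from h import *
o=sensors.get_obs(); print(o["ee_pos"],o["eef_rot"],o["time_s"],o["force"])
```

```text
[0.48496886 0.22129828 0.47246185] [-3.14124675e+00  2.26614550e-04  1.86167071e+00] 11.8 [-1.0090684  -0.39623048 -3.08873341]
```

Emit:
arm_command(plan=[1, 0, 0.06, 0, 0, 1, 0, 0.114, 0, 0, 1, 0, 0.114, 0, 0, 1, 0, 0.114, -0.05, 0, 1, 0, 0.114, -0.1, 0, 1, 0, 0.114, -0.14, 0, 1, 0, 0.114, -0.165, 0, 1, 0, 0.114, -0.165, 0, 1, 0, 0.114, -0.165, 0, 1, 0, 0.114, -0.165, 0])

```text
time_s: 12.8
ee_pos: [0.4849, 0.2674, 0.4076]
eef_rot: [3.14, -0.0, 1.862]
force: [-0.0, 0.8, -2.3]
grip_width: 0.029
```

Run:
```python
from h import *
o=sensors.get_obs(); print(o["ee_pos"],o["eef_rot"],o["time_s"],o["force"])
w=shot("wrist","w5.png"); s=shot("side","s5.png"); c=shot("scene","c5.png")
a=cv2.resize(w[180:360,230:400],None,fx=3,fy=3,interpolation=3)
b=cv2.resize(s[100:220,190:290],None,fx=4.5,fy=4.5,interpolation=3)
cv2.imwrite("pics/m5w.png",a);cv2.imwrite("pics/m5s.png",b)
cv2.imwrite("pics/m5c.png",cv2.resize(c[120:240,350:470],None,fx=4.5,fy=4.5,interpolation=3))
```

```text
[0.4849237  0.26739364 0.40763607] [ 3.14012914e+00 -1.58381263e-04  1.86169227e+00] 12.8 [-0.01043102  0.75123574 -2.30236219]
```

View pics/m5w.png

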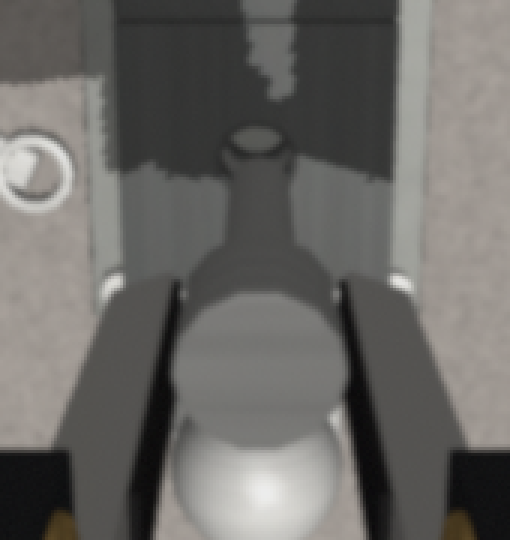

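View pics/m5s.png

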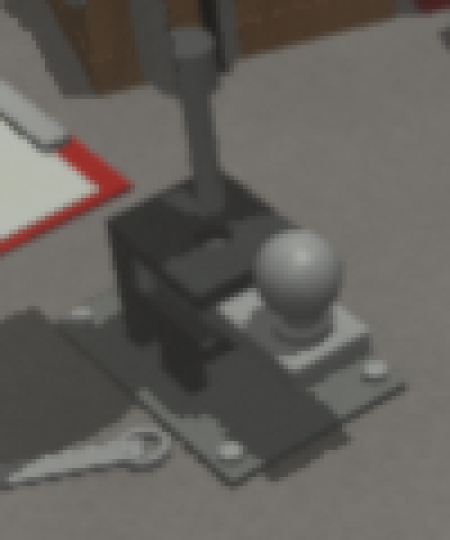

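View pics/m5c.png

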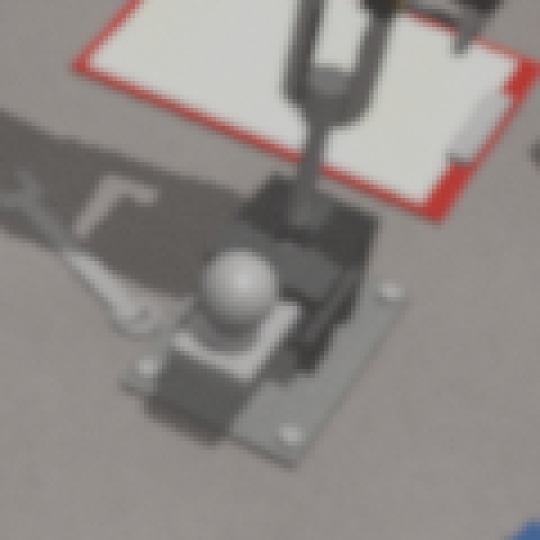

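Run:
```python
from h import *
im=cv2.imread("pics/w5.png"); par=vision.camera_params("wrist"); o=sensors.get_obs(); p=o["ee_pos"]
yaw=o["eef_rot"][2]; f=np.array([np.cos(yaw),np.sin(yaw)]); s=np.array([-f[1],f[0]])
zt=p[2]-.18+.0054; S=8
def draw(big,c,z,r,col):
  for a in np.linspace(0,2*np.pi,200):
    u=(proj((c[0]+r*np.cos(a),c[1]+r*np.sin(a),z),"wrist",par)+.5)*S-.5
    cv2.circle(big,(int(u[0]-270*S),int(u[1]-210*S)),1,col,-1)
base=cv2.resize(im,None,fx=S,fy=S,interpolation=3)[210*S:275*S,270*S:365*S].copy()
base=cv2.convertScaleAbs(base,alpha=1.8)
b=base.copy(); h=np.array([.4842,.269]); draw(b,h,.1,.01,(0,0,255))
c=p[:2]+f*.002+s*.0005; draw(b,c,zt-.115,.006,(255,255,0)); draw(b,c,zt-.113,.008,(255,0,255))
print((h-p[:2])@f,(h-p[:2])@s)
cv2.imwrite("pics/fit5.png",b); print(b.shape)
```

```text
0.001561630069351646 0.00016478456321334617
(520, 760, 3)
```

View pics/fit5.png

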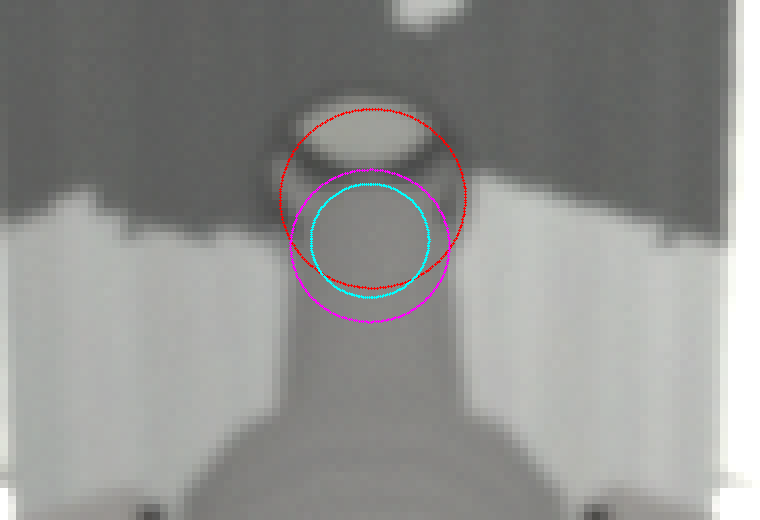

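Run:
```python
from h import *
g=cv2.cvtColor(cv2.imread("pics/w5.png"),6)
for r in range(219,246): print(r,g[r,298:334].tolist())
```

```text
219 [53, 53, 54, 53, 54, 53, 52, 52, 53, 53, 53, 53, 53, 52, 53, 53, 53, 53, 53, 53, 54, 54, 55, 54, 53, 55, 54, 55, 56, 56, 55, 55, 56, 55, 55, 55]
220 [53, 53, 54, 53, 54, 53, 53, 53, 52, 54, 53, 53, 51, 51, 50, 51, 51, 51, 50, 51, 51, 52, 53, 53, 54, 54, 55, 54, 55, 57, 55, 56, 55, 55, 55, 55]
221 [53, 53, 53, 53, 54, 53, 53, 52, 52, 53, 52, 50, 49, 50, 52, 55, 55, 55, 53, 52, 52, 51, 52, 52, 53, 53, 55, 55, 56, 56, 56, 56, 56, 55, 55, 55]
222 [54, 53, 53, 54, 54, 53, 53, 53, 51, 50, 49, 52, 55, 58, 64, 68, 69, 70, 68, 66, 64, 61, 56, 53, 51, 50, 53, 56, 55, 56, 55, 56, 55, 55, 55, 55]
223 [53, 54, 53, 54, 53, 53, 52, 51, 50, 50, 53, 61, 68, 74, 79, 82, 83, 82, 81, 81, 79, 76, 71, 62, 54, 51, 51, 53, 55, 55, 56, 55, 56, 55, 55, 56]
224 [53, 53, 53, 53, 54, 53, 50, 48, 49, 55, 65, 74, 81, 84, 87, 88, 88, 88, 88, 87, 87, 86, 82, 76, 66, 56, 49, 50, 54, 54, 56, 55, 56, 55, 55, 55]
225 [53, 53, 54, 54, 53, 51, 48, 47, 52, 64, 77, 83, 87, 87, 88, 88, 88, 88, 88, 89, 88, 88, 87, 84, 78, 64, 51, 48, 51, 54, 55, 56, 55, 56, 55, 56]
226 [54, 54, 54, 53, 52, 51, 47, 46, 52, 63, 77, 85, 88, 
[... 2299 characters left out ...]
, 75, 76, 75, 74, 74, 73, 74, 83, 96, 105, 107, 106, 105, 105, 105]
242 [98, 98, 99, 100, 100, 98, 92, 83, 73, 69, 69, 70, 71, 72, 72, 73, 74, 74, 75, 75, 76, 76, 75, 75, 74, 73, 72, 75, 86, 100, 106, 106, 105, 105, 105, 105]
243 [98, 98, 99, 100, 101, 100, 95, 87, 77, 70, 69, 69, 71, 71, 72, 73, 74, 74, 74, 75, 77, 76, 76, 75, 75, 73, 73, 76, 88, 101, 106, 106, 105, 105, 104, 104]
244 [98, 98, 99, 99, 101, 100, 97, 90, 80, 71, 69, 70, 71, 72, 72, 73, 75, 75, 75, 75, 76, 75, 74, 74, 75, 74, 73, 76, 88, 100, 106, 106, 105, 104, 104, 106]
245 [97, 98, 99, 100, 101, 100, 97, 90, 79, 71, 68, 70, 71, 72, 73, 74, 75, 74, 74, 75, 75, 76, 75, 76, 74, 74, 73, 76, 86, 99, 105, 106, 105, 104, 105, 106]
```

The hole's rim is centred at column ~314.7 and the shank at ~316, and the hole sits slightly further ahead. I'll correct by about 1 mm left and 0.8 mm ahead, then enter slowly.

Emit:
arm_command(plan=[1, -0.0025, 0.002, 0, 0, 1, -0.0025, 0.002, 0, 0, 1, -0.0025, 0.002, -0.02, 0, 1, -0.0025, 0.002, -0.035, 0, 1, -0.0025, 0.002, -0.045, 0, 1, -0.0025, 0.002, -0.05, 0, 1, -0.0025, 0.002, -0.055, 0, 1, -0.0025, 0.002, -0.06, 0, 1, -0.0025, 0.002, -0.06, 0])

```text
time_s: 13.85
ee_pos: [0.4838, 0.2684, 0.3825]
eef_rot: [-3.141, 0.0, 1.862]
force: [0.6, 0.2, -2.6]
grip_width: 0.0292
```

Run:
```python
from h import *
o=sensors.get_obs(); print(o["ee_pos"],o["eef_rot"],o["time_s"],o["force"],o["moment"])
w=shot("wrist","w6.png"); s=shot("side","s6.png")
a=cv2.resize(w[190:300,260:370],None,fx=4.5,fy=4.5,interpolation=3)
b=cv2.resize(s[100:200,210:270],None,fx=4.95,fy=4.95,interpolation=3)
cv2.imwrite("pics/m6.png",np.hstack([a,b]))
```

```text
[0.48378832 0.26838967 0.38245904] [-3.14134845e+00  2.94551783e-05  1.86192578e+00] 13.85 [ 0.56527014  0.23699293 -2.56623127] [-0.01619957  0.00618534  0.03097748]
```

View pics/m6.png

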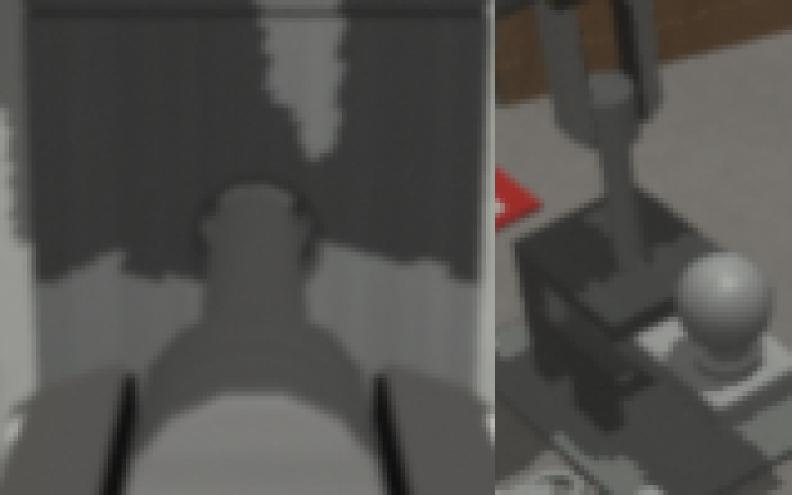

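The foot is 7 mm inside the hole with no contact force. Lowering on.

Emit:
arm_command(plan=[1, 0, 0, -0.015, 0, 1, 0, 0, -0.03, 0, 1, 0, 0, -0.045, 0, 1, 0, 0, -0.06, 0, 1, 0, 0, -0.075, 0, 1, 0, 0, -0.09, 0, 1, 0, 0, -0.09, 0])

```text
time_s: 14.65
ee_pos: [0.4837, 0.2683, 0.3456]
eef_rot: [-3.14, 0.0, 1.862]
force: [0.5, -0.4, -3.2]
grip_width: 0.0289
```

Emit:
arm_command(plan=[1, 0, 0, -0.015, 0, 1, 0, 0, -0.03, 0, 1, 0, 0, -0.045, 0, 1, 0, 0, -0.06, 0, 1, 0, 0, -0.075, 0, 1, 0, 0, -0.09, 0, 1, 0, 0, -0.097, 0, 1, 0, 0, -0.097, 0, 1, 0, 0, -0.097, 0])

```text
time_s: 15.55
ee_pos: [0.4839, 0.2684, 0.308]
eef_rot: [3.141, -0.0, 1.862]
force: [-0.3, 0.4, -3.7]
grip_width: 0.0292
```

Still no contact, with about 3 mm left to go. I'll release so it drops home, then retreat straight up.

Emit:
arm_command(plan=[1, 0, 0, -0.005, 0, 1, 0, 0, -0.005, 0, -1, 0, 0, -0.005, 0, -1, 0, 0, -0.005, 0, -1, 0, 0, -0.005, 0, -1, 0, 0, -0.005, 0, -1, 0, 0, -0.005, 0, -1, 0, 0, -0.005, 0, -1, 0, 0, -0.005, 0, -1, 0, 0, -0.005, 0, -1, 0, 0, 0.05, 0, -1, 0, 0, 0.13, 0, -1, 0, 0, 0.22, 0, -1, 0, 0, 0.3, 0, -1, 0, 0, 0.3, 0, -1, 0, 0, 0.3, 0])

```text
time_s: 17.15
ee_pos: [0.4837, 0.2683, 0.4278]
eef_rot: [3.141, -0.0, 1.862]
force: [0.5, -1.2, -0.0]
grip_width: 0.094
```

Run:
```python
from h import *
o=sensors.get_obs(); print(o["ee_pos"],o["time_s"],o["force"],o["grip_width"])
w=shot("wrist","w7.png"); s=shot("side","s7.png"); c=shot("scene","c7.png")
a=cv2.resize(w[90:350,200:440],(400,433)); b=cv2.resize(s[100:360,170:400],(390,433),interpolation=3)
cv2.imwrite("pics/m7.png",np.hstack([a,b]))
for h in (.484,.269): pass
print("head top exp side", proj((.484,.269,.130),"side"), "scene",proj((.484,.269,.130),"scene"))
for n in ("pin_long","pin_middle","pin_short"):
  for cam in("side","scene"): print(n,cam,[(np.round(d["at"][::-1]).tolist(),round(d["confidence"],2)) for d in vision.search_frame(n,cam)])
```

```text
[0.48368054 0.26833826 0.42783112] 17.15 [ 0.53575544 -1.21222995 -0.04431392] 0.09404012429155477
head top exp side [235.1884235  142.22907686] scene [416.38945167 165.43752076]
pin_long side [([235.0, 146.0], 0.45)]
pin_long scene []
pin_middle side [([322.0, 290.0], 0.82)]
pin_middle scene [([281.0, 266.0], 0.63)]
pin_short side [([328.0, 316.0], 0.54)]
pin_short scene []
```

View pics/m7.png

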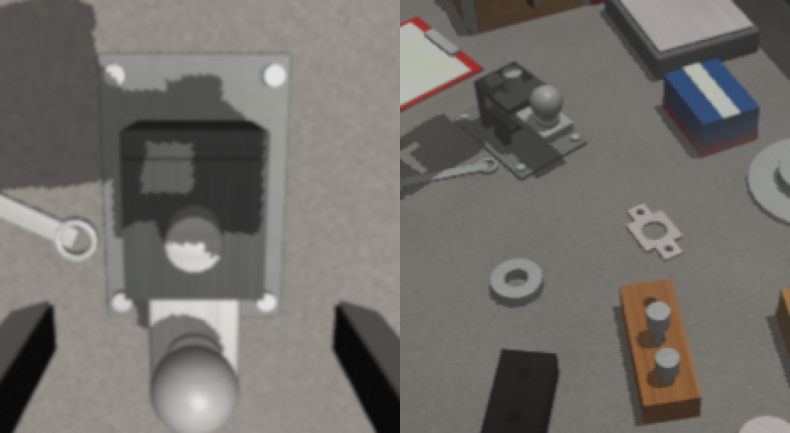

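The pictures show the pin head on the fork beside the ball, and the two shorter pins still in the rack. One crop with the seated-head outline will check that it is fully down.

Run:
```python
from h import *
S=8; out=[]
for cam,fn,x0,y0 in (("side","s7.png",205,125),("scene","c7.png",390,145)):
  b=cv2.convertScaleAbs(cv2.resize(cv2.imread("pics/"+fn)[y0:y0+55,x0:x0+48],None,fx=S,fy=S,interpolation=3),alpha=1.5)
  for z,col in ((.13,(0,0,255)),(.1,(0,255,0))):
    for a in np.linspace(0,6.28,100):
      u=(proj((.484+.015*np.cos(a),.2692+.015*np.sin(a),z),cam)+.5)*S-.5
      cv2.circle(b,(int(u[0]-x0*S),int(u[1]-y0*S)),1,col,-1)
  out.append(b)
cv2.imwrite("pics/fit7.png",np.hstack(out))
```

```text
(no output)
```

View pics/fit7.png

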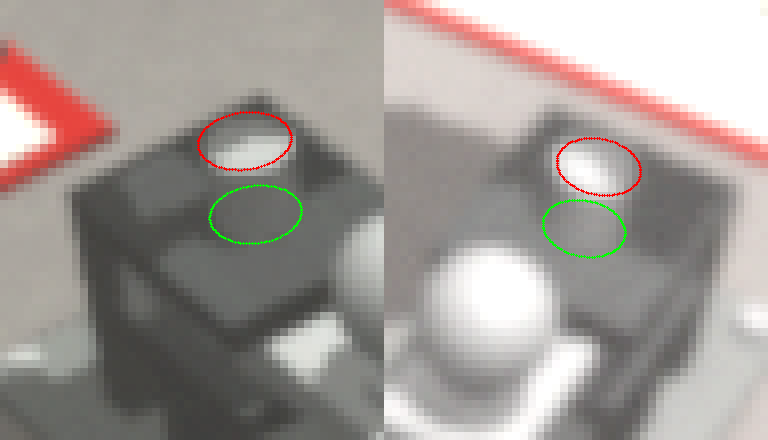

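Head top matches the seated outline (z = 0.130) in both views. Handing in.

```bash
python3 -c "
from h import *
print(job.hand_in(), sensors.get_obs()['time_s'])"
```

```text
the job is handed in; nothing more can be done
the job is handed in; nothing more can be done
```

I gripped the tow ball and pushed the drawbar about 50 mm to its stop, then took the longest pin from the wooden rack and lowered it through the fork and the drawbar's eye. I released it about 1 mm above its seat, withdrew the arm and handed in after about 17 s of the allowed 58 s. `job.hand_in()` reports no verdict.

**Last checks:**
- **Drawbar:** the push force rose to about 15 N against roughly 4 N of friction. Afterwards the ball measured 84 mm from the hole, against a nominal 85 mm.
- **Long pin:** no contact force showed on the way down. Its head matches the seated height (0.130 m) in both fixed cameras to about 1 pixel, roughly 1–2 mm.
- **Shorter pins and stock:** in the final side view both shorter pins stand in the rack and nothing in view looks moved. I did not measure the stock's positions.
- **Robot:** the gripper was open and well clear when I handed in.

**Checks that failed or disagreed:**
- In the final scene picture the network found neither the long nor the short pin. In the side view it found the long one with only 0.45 confidence. I relied on the picture and the projected outline instead.
- The wrist camera and the measured poses disagreed by about 1–2 mm, so I corrected the aim by about 1 mm just before insertion.

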